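# Scan the rotor lid seam, then hover the pen over the reference washer

### The job

Take the orange crack-detector pen from its holder and, keeping it upright, guide its tip slowly (about 3 cm/s) along the black seam of the rotor lid from the green dot to the red dot, tip on the metal or only a few millimetres above it, without pressing hard or shifting the lid. Then carry the pen across over the top of the long rack, its tip higher than the blue caps, and stop with the tip hovering about 1 cm above the middle of the brass washer on the hub, so that the meter can be zeroed. Finish while still holding the pen there, upright and still; it must never touch the washer or the hub, and the lid, rack and other loose things must not be knocked or shifted.

Things in the scene. Friction and masses are not known exactly. Their poses are not given: they have to be found in the camera images.
- pen_center (a point): Centre of the grip of the loose orange crack-detector pen, half-way up the grip. The pen stands upright in its holder, round and straight: an orange grip 32 mm in diameter and 60 mm long with a 5 mm white cap on top, and below it a bare steel nose 20 mm in diameter tapering to a 6 mm tip. It is 125 mm long in all; this point lies on its axis 90 mm above the tip and 35 mm below the top. z runs along the pen from tip to top. It weighs 60 to 130 g
- pen_tip (a point): The blunt lower tip of the pen, on its axis, 90 mm below pen_center; z runs up the pen
- holder: Fixed black holder block, 70 x 70 mm and 66 mm high, with an upright 24 mm hole through it; the pen's steel nose hangs 60 mm down the hole and the orange grip stands wholly above the block, resting on it. Draw the pen straight up at least 65 mm to clear it. Origin: centre of the underside
- lid: Loose pitted aluminium rotor lid lying flat on the bench, a round plate 176 mm in diameter and 16 mm thick with a boss 36 mm in diameter rising from its centre to 38 mm above the bench; 1 to 1.45 kg. A straight seam, a black line 4 mm wide and 100 mm long, is flush with its flat top, 45 mm to the -y side of the centre and parallel to the lid's x axis, running from a green dot 12 mm across (x = -50 mm) to a red dot (x = +50 mm). Origin: centre of the underside
- seam_start (a point): The green dot at the start of the seam, on the lid's top face, 16 mm above the bench; lid coordinates x -50, y -45 mm
- seam_end (a point): The red dot at the end of the seam, on the lid's top face; lid coordinates x +50, y -45 mm
- rack: Fixed long aluminium rack, a bench 340 mm long (its x) by 60 mm wide (its y) and 70 mm high, lying between the lid and the hub, with the two blue caps standing on it up to 110 mm above the work bench. Origin: centre of the underside
- cap1: Loose blue plastic trunnion cap standing on the rack, 48 mm in diameter and 40 mm high, a bystander. Origin: centre of its underside
- cap2: The second blue trunnion cap on the rack, same size. Origin: centre of its underside
- hub: Fixed dark steel rotor hub: a flange 110 mm in diameter and 20 mm high, and on it a round neck 62 mm in diameter reaching 55 mm above the bench, with a flat top on which the brass washer lies loose. Origin: centre of the underside
- washer: Loose brass hub washer lying flat on the hub, 52 mm outside diameter, 20 mm hole, 5 mm thick. Origin: centre of its underside
- washer_top (a point): Centre of the washer's hole, level with its top face, 60 mm above the bench; z up
- punch: Loose steel drift punch lying on the bench, 150 mm long and 14 mm thick, a bystander. Origin: under its middle
- wrench: Loose wrench lying on the bench near the robot, a bystander. Origin: under its middle
- bottle: Loose white closed bottle standing beyond the work, 60 mm in diameter and 140 mm high, a bystander. Origin: centre of its underside

How it is judged:
By the outcome, as a careful person would: the job done as asked, in the order asked, and still so for the second after the job is handed in, while the arm keeps its last pose, push and grip.
It also fails if it takes over 64 s, if anything falls off the work surface, if the arm or the gripper's body presses on something with over 40 N, if the wrist force passes 120 N, or if a joint passes its speed limit or range.

### The arm

A 7-joint arm with a two-finger parallel gripper is mounted at the origin on the work surface. World frame = base frame: x ahead of the robot, y to its left, z up, the work surface at z = 0. Lengths are in m, angles in rad, forces in N, time in s.
With the tool pointing down it reaches from about 0.4 to 0.875 m from the base axis. Payload 4.4 kg.
Tool frame: the origin (TCP) lies midway between the tips of the shut fingers; the grasp point (between the pads) lies 19 mm behind it; z points along the fingers, y is the direction in which the jaws open and shut (so a half turn about z gives the same grasp; the last joint's range is limited). The gripper opens to 85 mm and grips with 20 to 120 N. Pads are 22 mm wide; open, the fingers measure 114 mm over their backs; the gripper's body (76 mm by 85 mm) begins 54 mm behind the grasp point. The pads swing forward as they close: fully open they stand 13 mm farther back than shut.
Start: joints at [1.1, 0.628, 0.038, 1.517, -0.027, 0.996, -0.02], TCP at [0.256, -0.597, 0.231] pointing down, gripper open.
Joint ranges: [-3.06, 3.06], [-0.37, 2.12], [-1.25, 1.32], [0.18, 2.47], [-1.1, 4.24], [0.23, 1.98], [-2.94, 2.94]. Speed limits (rad/s): [2.57, 2.57, 3.14, 3.14, 3.14, 3.14, 3.14].

### API

Orientations are given as a 3x3 rotation matrix whose columns are the frame's x, y, z axes.
In Python, from rig import manip gives the robot as it stands.
- The arm moves only by the shell command python3 -m handwheel 'ROWS' [FORCE]. ROWS is JSON, a list of rows, each an object with "jaw": the gripper command: -1 is fully open, 1 is shut, values between are in proportion; "xyz": the shift along the tool's x, y, z in cm, a list of three; "turn": the turn, a rotation vector about the tool's x, y, z in degrees, a list of three. In form: [{"jaw": jaw, "xyz": [x, y, z], "turn": [rx, ry, rz]}, ...]. A call has 1 to 5 rows; each row shifts and turns the pose as measured when the row begins, along the tool's axes as they then stand; what a row does not reach is not made up. A row lasts 1/10 s, in which the tool goes at most 50 mm and 8.59 degrees, less where a joint would pass 70% of its speed; a pose out of reach is approached as far as the arm can. A call with a gripper value outside its range is refused whole. The fingers move at their own pace and stop on an object; FORCE is the grip in N (left out, the last holds). Time passes only in rows, so rows that do not move let the fingers close. It gives the time, the measured TCP pose, the force and the opening at its end, in the units of the state.
- manip.state(): the state, without advancing time (a new reading comes with each control period).
- manip.camera(name): name is "scene" or "top"; returns the picture (480x640x3 uint8, red, green, blue); there is no depth.
- manip.get_calibration(name): a dict with "vertical_fov" (degrees; the focal length in pixels is half the picture's height over the tangent of half this angle, whatever the lens; pixels are square), "cx", "cy" (the principal point, pixels), "R" (3x3) and "t" (3): a world point X has camera coordinates R X + t. Camera axes: x right, y down, z forward; pixel columns grow to the right and rows downward; lengths in m; the calibration is good to about 2 mm. A picture is of the moment at which its call begins. get_calibration takes no time and is no camera call.
- manip.hand_in(): hands the job in, once; it reports no verdict.
Trained networks look in the newest picture that a camera, given by its name, has taken for a name from the list of things; names that differ only in an ending like _2 or _b are one class to them, and where a whole thing is asked for, a point or a joint stands for the part that bears it (a point fixed in the world has none). Each returns a list of dicts, best first, with "score" (0 to 1); they miss things now and then, are a little off and sometimes report something else, mostly with a low value. They report only what shows in the picture. A call takes as long as a camera call.
- manip.recognise(camera, query): "extent" ([centre column, centre row, width, height] in pixels, round what is visible of it).
- manip.masks_of(camera, query): "region" (480x640 bool, what is visible of it) and "extent" ([centre column, centre row, width, height] in pixels, round what is visible of it).
- manip.spot_point(camera, query): "location" ([column, row] in pixels: a listed point, or the origin of a listed thing).
The state is a dict: "t": time; "joint_pos": joint angles; "qd": joint speeds; "joint_efforts": joint torques, N m; "eef_pos": TCP position; "orientation": TCP orientation; "contact_force": force on the tool from outside, world axes, zero at the start; "torque": the same for the moment, N m; "width": opening from 0.0 (shut) to 1.0 (fully open).
Only numpy, scipy, OpenCV 4.12 (cv2) and the standard library are available. Lean on these libraries where they do the work, as an engineer would, in place of code of your own. Each camera call takes 0.05 s, during which the arm holds its last target.

## Working session

There is one attempt and no reset: what is moved stays moved. The work goes in short steps, Python scripts to look and compute and a shell command to move; the robot and the scene stay as the last step left them, time stands still between calls to the robot, and variables do not carry over. Pictures are saved under pics/ and viewed, and the job is handed in when it is done.

```bash
ls; mkdir -p pics; python3 - <<'E'
from rig import manip
import cv2,numpy as np
for n in("scene","top"):
    im=manip.camera(n); cv2.imwrite(f"pics/{n}0.png",im[:,:,::-1])
    c=manip.get_calibration(n); print(n,c)
s=manip.state(); print({k:np.round(v,3).tolist() for k,v in s.items()})
E
```

```text
pics
scene {'vertical_fov': 46.58658118475947, 'cx': 322.5564874816211, 'cy': 241.7785032114364, 'R': array([[-0.04802489,  0.99882812,  0.00600048],
       [ 0.8397449 ,  0.04362739, -0.5412256 ],
       [-0.54085313, -0.02095343, -0.84085602]]), 't': array([ 0.03976138, -0.38565324,  1.33171607])}
top {'vertical_fov': 56.398774738644455, 'cx': 312.26397704454376, 'cy': 239.61307911592382, 'R': array([[-0.00373278, -0.99934613, -0.03596346],
       [-0.99025163,  0.00870165, -0.13901798],
       [ 0.13924002,  0.03509395, -0.98963662]]), 't': array([-0.00336615,  0.544958  ,  0.90617023])}
{'t': 0.1, 'joint_pos': [1.1, 0.629, 0.038, 1.518, -0.027, 0.996, -0.02], 'qd': [-0.001, -0.001, 0.003, -0.002, 0.002, 0.001, -0.0], 'joint_efforts': [0.003, -56.453, 1.231, -19.397, 0.011, 0.005, -0.0], 'eef_pos': [0.256, -0.597, 0.23], 'orientation': [[0.919, 0.394, -0.001], [0.394, -0.919, 0.002], [-0.0, -0.002, -1.0]], 'contact_force': [0.371, -0.999, 0.202], 'torque': [0.026, 0.061, -0.017], 'width': 0.996}
```

View pics/scene0.png

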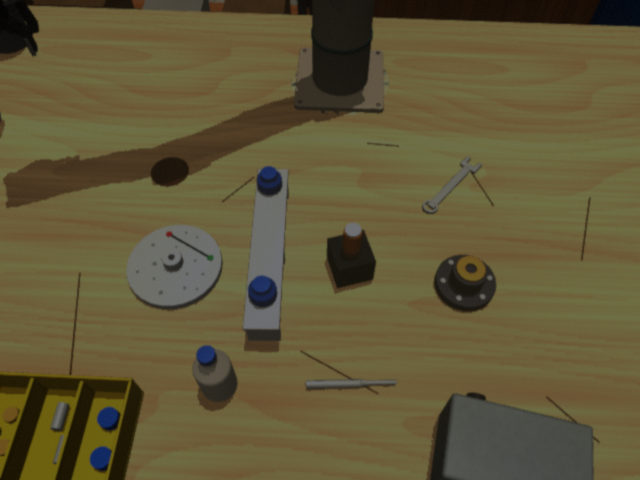

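View pics/top0.png

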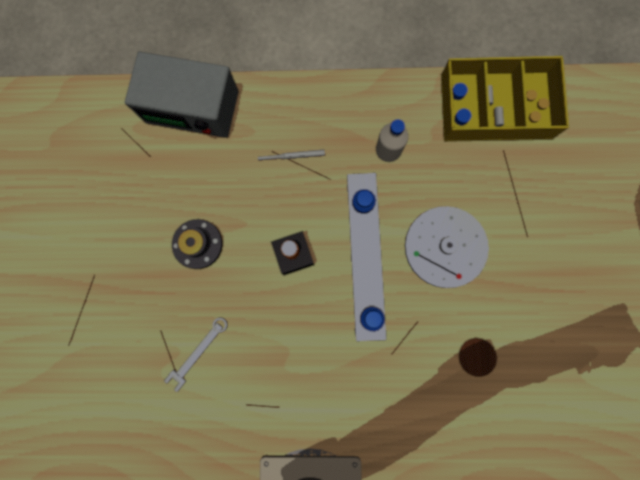

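Both pictures show the holder with the upright pen at top (292,250) and scene (351,250). The lid's seam runs from green (417,254) to red (459,276) in top. The rack lies between the lid and the hub, and the washer is at (190,242) in top. Next I'll measure these with the networks.

```bash
cat > h.py <<'E'
from rig import manip
import cv2,numpy as np
def cal(n):
    c=manip.get_calibration(n); f=240/np.tan(np.radians(c["vertical_fov"])/2)
    return f,c["cx"],c["cy"],np.array(c["R"]),np.array(c["t"])
def back(n,uv,z):
    f,cx,cy,R,t=cal(n); d=R.T@np.array([(uv[0]-cx)/f,(uv[1]-cy)/f,1]); o=-R.T@t
    return o+d*(z-o[2])/d[2]
def proj(n,X):
    f,cx,cy,R,t=cal(n); p=R@np.asarray(X)+t; return np.array([f*p[0]/p[2]+cx,f*p[1]/p[2]+cy])
def tri(uvs):
    A=[];b=[]
    for n,uv in uvs.items():
        f,cx,cy,R,t=cal(n); u=(uv[0]-cx)/f;v=(uv[1]-cy)/f
        A+= [R[0]-u*R[2],R[1]-v*R[2]]; b+=[u*t[2]-t[0],v*t[2]-t[1]]
    r=np.linalg.lstsq(np.array(A),np.array(b),rcond=None); return r[0],np.sqrt(r[1])
E
python3 - <<'E'
from h import *
H=dict(pen_center=.096,holder=0,seam_start=.016,seam_end=.016,washer_top=.06,lid=0,hub=0,washer=.055,cap1=.07,rack=0,bottle=0,punch=0)
P={}
for n in("scene","top"): manip.camera(n)
for q,z in H.items():
    d={}
    for n in("scene","top"):
        r=manip.spot_point(n,q)
        for k in r[:2]: print(q,n,round(k["score"],2),np.round(k["location"],1),np.round(back(n,k["location"],z),3))
        if r: d[n]=r[0]["location"]
    if len(d)==2: print("  tri",[np.round(a,3) for a in tri(d)])
E
```

```text
pen_center scene 0.67 [352.3 240. ] [0.516 0.036 0.096]
pen_center top 0.66 [290.3 251.7] [0.513 0.035 0.096]
  tri [array([0.513, 0.036, 0.093]), array([0.001])]
holder scene 0.59 [349.8 269.9] [0.52  0.037 0.   ]
holder top 0.88 [294.5 257.3] [0.512 0.034 0.   ]
  tri [array([ 0.513,  0.036, -0.013]), array([0.002])]
seam_start scene 0.61 [209.2 255.5] [ 0.512 -0.228  0.016]
seam_start top 0.69 [416.  251.9] [ 0.52  -0.227  0.016]
  tri [array([ 0.518, -0.225,  0.027]), array([0.])]
seam_end scene 0.57 [167.4 232.9] [ 0.466 -0.317  0.016]
seam_end top 0.68 [456.5 279.3] [ 0.461 -0.31   0.016]
seam_end top 0.49 [293.5 153.2] [0.742 0.035 0.016]
  tri [array([ 0.462, -0.315,  0.01 ]), array([0.005])]
washer_top scene 0.8 [473.4 264.5] [0.533 0.253 0.06 ]
washer_top top 0.94 [188.4 241.7] [0.54 0.25 0.06]
  tri [array([0.538, 0.249, 0.069]), array([0.002])]
lid scene 0.69 [175.7 268. ] [ 0.533 -0.291  0.   ]
lid scene 0.18 [168.1 234.6] [ 0.459 -0.32   0.   ]
lid top 0.81 [444.3 246.2] [ 0.533 -0.292  0.   ]
  tri [array([ 0.533, -0.291,  0.   ]), array([0.001])]
hub scene 0.58 [465.5
[... 531 characters left out ...]
 -0.109  0.07 ]
  tri [array([ 0.382, -0.123,  0.075]), array([0.003])]
rack scene 0.79 [268.4 261.3] [ 0.51  -0.118  0.   ]
rack scene 0.17 [349.7 237.6] [0.448 0.035 0.   ]
rack top 0.98 [363.4 257.3] [ 0.51  -0.117  0.   ]
rack top 0.28 [443.7 249. ] [ 0.527 -0.29   0.   ]
  tri [array([ 0.51 , -0.117,  0.001]), array([0.001])]
bottle scene 0.75 [219.2 386.9] [ 0.756 -0.175  0.   ]
bottle top 0.56 [389.7 149.5] [ 0.753 -0.18   0.   ]
  tri [array([ 0.754, -0.179, -0.004]), array([0.003])]
punch scene 0.7 [350.1 381.5] [0.736 0.042 0.   ]
punch top 0.66 [288.8 155. ] [0.744 0.047 0.   ]
punch top 0.21 [364.5 256.5] [ 0.512 -0.119  0.   ]
  tri [array([0.74 , 0.043, 0.013]), array([0.003])]
```

```bash
python3 - <<'E'
from h import *
# own colour centroids on saved pictures
for n in("scene","top"):
    im=cv2.imread(f"pics/{n}0.png").astype(int); b,g,r=im[...,0],im[...,1],im[...,2]
    for name,m,z in(("green",(g>r*1.5)&(g>b*1.3)&(g>50),.016),("red",(r>1.8*g)&(r>1.8*b)&(r>90),.016)):
        k,l,s,c=cv2.connectedComponentsWithStats(m.astype('uint8'))
        for i in range(1,k):
            if s[i,4]>5: print(n,name,s[i].tolist(),np.round(c[i],1),np.round(back(n,c[i],z),3))
    x,y,w,h=(110,210,400,100) if n=="scene" else (160,180,350,130)
a=cv2.imread("pics/top0.png"); s=cv2.imread("pics/scene0.png")
cv2.imwrite("pics/crop1.png",np.hstack([cv2.resize(a[215:290,250:330],None,fx=5,fy=5,interpolation=2),cv2.resize(s[215:290,310:390],None,fx=5,fy=5,interpolation=2)]))
cv2.imwrite("pics/crop2.png",np.hstack([cv2.resize(a[210:285,150:230],None,fx=5,fy=5,interpolation=2),cv2.resize(s[245:320,425:505],None,fx=5,fy=5,interpolation=2)]))
E
```

```text
scene green [208, 256, 5, 4, 19] [209.9 257.4] [ 0.516 -0.226  0.016]
scene red [167, 232, 5, 4, 17] [168.6 233.5] [ 0.467 -0.314  0.016]
top green [414, 252, 5, 4, 14] [416.2 253.4] [ 0.516 -0.228  0.016]
top red [457, 274, 4, 4, 14] [458.5 275.7] [ 0.468 -0.314  0.016]
```

View pics/crop1.png

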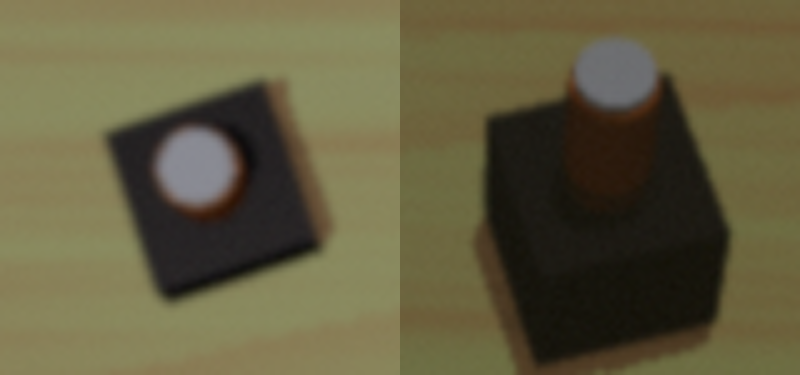

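View pics/crop2.png

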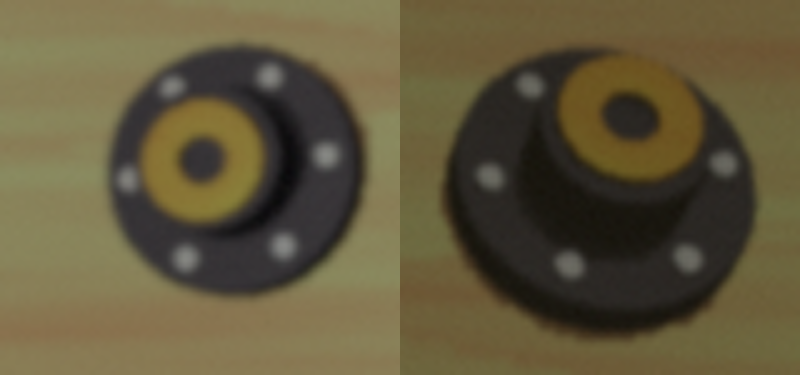

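```bash
python3 - <<'E'
from h import *
for n,(x,y,w,h) in {"scene":(330,215,45,25),"top":(270,235,40,30)}.items():
    im=cv2.imread(f"pics/{n}0.png").astype(int)
    sub=im[y:y+h,x:x+w]; m=(sub.min(2)>95)
    k,l,s,c=cv2.connectedComponentsWithStats(m.astype('uint8'))
    for i in range(1,k):
        if s[i,4]>15: print(n,"cap",s[i].tolist(),np.round(c[i]+[x,y],1),np.round(back(n,c[i]+[x,y],.1285),4))
for n,(x,y,w,h) in {"scene":(430,245,75,70),"top":(160,210,75,70)}.items():
    im=cv2.imread(f"pics/{n}0.png").astype(int); sub=im[y:y+h,x:x+w]
    m=(sub[...,2]>1.6*sub[...,0])&(sub[...,2]>100)
    if n=="top": m[:]=m
    k,l,s,c=cv2.connectedComponentsWithStats(m.astype('uint8'))
    for i in range(1,k):
        if s[i,4]>40:
            x0,y0,ww,hh=s[i,:4]; print(n,"washer",(s[i]+[x,y,0,0,0]).tolist(),np.round(c[i]+[x,y],1))
from h import manip
for q in("hub","washer","holder","pen_center"):
  for n in("scene","top"):
    for r in manip.masks_of(n,q)[:1]:
        m=r["region"];yy,xx=np.nonzero(m);print(q,n,round(r["score"],2),np.round(r["extent"],1),m.sum(),xx.mean().round(1),yy.mean().round(1))
        if q=="washer": 
            (c,sz,a)=cv2.minAreaRect(np.c_[xx,yy].astype(np.float32)); print(c,sz,back(n,c,.06).round(4),back(n,r["extent"][:2],.06).round(4))
E
```

```text
scene cap [15, 8, 16, 13, 158] [352.7 228.9] [0.5143 0.0353 0.1285]
top cap [0, 0, 10, 4, 18] [274.2 236.3] [0.5393 0.0628 0.1285]
top cap [12, 6, 15, 15, 177] [288.7 247.8] [0.5168 0.035  0.1285]
scene washer [430, 245, 75, 70, 2605] [470.6 273.3]
top washer [160, 210, 75, 27, 483] [208.9 218.9]
top washer [178, 230, 24, 24, 387] [189.8 241.6]
top washer [160, 268, 75, 12, 683] [191.8 273.7]
hub scene 0.67 [464.9 283.4  61.1  57. ] 2269 462.8 285.3
hub top 0.57 [197.1 243.7  51.8  48.4] 1688 198.3 243.9
washer scene 0.76 [470.7 268.4  29.4  29.7] 523 470.2 268.4
(470.10003662109375, 268.3000183105469) (29.06888198852539, 23.702320098876953) [0.5408 0.2465 0.06  ] [0.541  0.2475 0.06  ]
washer top 0.69 [189.9 239.1  23.8  19.7] 351 190.2 241.1
(190.0, 241.0) (22.0, 22.0) [0.5412 0.2469 0.06  ] [0.5452 0.2472 0.06  ]
holder scene 0.72 [350.3 260.9  48.6  56.3] 1763 350.1 261.8
holder top 0.83 [292.  256.2  45.7  44.9] 1003 292.8 253.9
pen_center scene 0.74 [354.1 238.6  22.9  36.5] 600 351.6 239.3
pen_center top 0.54 [290.2 248.8  19.9  17.1] 265 289.8 249.8
```

Positions in m:

| Point | x | y | z |
|---|---|---|---|
| Pen axis | 0.5155 | 0.035 | – |
| Green dot | 0.516 | -0.227 | – |
| Red dot | 0.4675 | -0.314 | – |
| Washer | 0.541 | 0.247 | 0.06 |

The dots come out 99.8 mm apart, against 100 mm given. I'll move towards the pen and turn the tool to world axes on the way.

```bash
cat > w.py <<'E'
# usage: w.py x y z -> remaining shift (tool cm) and turn (deg) to the world-aligned down pose
import sys
from h import *
from scipy.spatial.transform import Rotation as Ro
s=manip.state(); R=np.array(s["orientation"]); p=np.array(s["eef_pos"])
print("t",s["t"],"p",p.round(4),"w",round(s["width"],3),"F",np.round(s["contact_force"],1))
if len(sys.argv)>3:
    print("shift cm",(R.T@(np.array(list(map(float,sys.argv[1:4])))-p)*100).round(2),"turn",(Ro.from_matrix(R.T@np.diag([1,-1,-1])).as_rotvec(degrees=True)).round(2))
E
python3 -m handwheel '[{"jaw":-1,"xyz":[3.4,-3.4,0],"turn":[0,0,7.7]},{"jaw":-1,"xyz":[3,-4,0],"turn":[0,0,7.7]},{"jaw":-1,"xyz":[2.4,-4.3,0],"turn":[0,0,7.7]},{"jaw":-1,"xyz":[1.9,-4.5,0],"turn":[0,0,0]},{"jaw":-1,"xyz":[1.9,-4.5,0],"turn":[0,0,0]}]' 30; python3 w.py .5155 .035 .2
```

```text
t: 2.3
eef_pos: [0.3477, -0.3735, 0.2296]
orientation: [[1.0, -0.031, -0.001], [-0.031, -0.999, -0.007], [-0.001, 0.007, -1.0]]
contact_force: [1.4, 0.1, 0.1]
width: 1.0
t 2.3 p [ 0.3477 -0.3735  0.2296] w 1.0 F [1.4 0.1 0.1]
shift cm [ 15.5  -41.37   2.65] turn [ 0.42  0.04 -1.78]
```

```bash
python3 -m handwheel '[{"jaw":-1,"xyz":[1.8,-4.6,0],"turn":[0,0,-1.5]},{"jaw":-1,"xyz":[1.8,-4.6,0],"turn":[0,0,0]},{"jaw":-1,"xyz":[1.8,-4.6,0],"turn":[0,0,0]},{"jaw":-1,"xyz":[1.8,-4.6,0],"turn":[0,0,0]},{"jaw":-1,"xyz":[1.8,-4.6,0],"turn":[0,0,0]}]' ; python3 w.py .5155 .035 .2
```

```text
t: 2.8
eef_pos: [0.4412, -0.1414, 0.2294]
orientation: [[1.0, -0.004, 0.004], [-0.004, -1.0, -0.009], [0.004, 0.009, -1.0]]
contact_force: [1.6, -0.8, -0.3]
width: 1.004
t 2.8 p [ 0.4412 -0.1414  0.2294] w 1.004 F [ 1.6 -0.8 -0.3]
shift cm [  7.34 -17.7    2.81] turn [ 0.52 -0.25 -0.25]
```

```bash
python3 -m handwheel '[{"jaw":-1,"xyz":[1.8,-4.5,0],"turn":[0.3,0,0]},{"jaw":-1,"xyz":[1.8,-4.5,0],"turn":[0.2,0,0]},{"jaw":-1,"xyz":[1.7,-4,0.5],"turn":[0,0,0]},{"jaw":-1,"xyz":[1,-2.5,0.5],"turn":[0,0,0]},{"jaw":-1,"xyz":[0,0,0],"turn":[0,0,0]}]' ; python3 w.py .5155 .035 .2
```

```text
t: 3.3
eef_pos: [0.5095, 0.0281, 0.2205]
orientation: [[1.0, 0.008, 0.011], [0.008, -1.0, 0.004], [0.011, -0.004, -1.0]]
contact_force: [0.4, -1.0, -0.1]
width: 1.001
t 3.3 p [0.5095 0.0281 0.2205] w 1.001 F [ 0.4 -1.  -0.1]
shift cm [ 0.59 -0.68  2.06] turn [-0.23 -0.63  0.48]
```

```bash
python3 -m handwheel '[{"jaw":-1,"xyz":[0.6,-0.7,2],"turn":[-0.2,-0.6,0.4]},{"jaw":-1,"xyz":[0,0,2],"turn":[0,0,0]},{"jaw":-1,"xyz":[0,0,0],"turn":[0,0,0]}]' ; python3 w.py .5155 .035 .077
python3 - <<'E'
from h import *
for n in("scene","top"): cv2.imwrite(f"pics/{n}1.png",manip.camera(n)[:,:,::-1])
a=cv2.imread("pics/top1.png"); s=cv2.imread("pics/scene1.png")
cv2.imwrite("pics/crop3.png",np.hstack([cv2.resize(a[190:310,240:340],None,fx=4,fy=4,interpolation=2),cv2.resize(s[175:295,300:400],None,fx=4,fy=4,interpolation=2)]))
E
```

```text
t: 3.6
eef_pos: [0.5165, 0.0354, 0.1805]
orientation: [[1.0, 0.003, 0.003], [0.003, -1.0, -0.0], [0.003, 0.0, -1.0]]
contact_force: [0.1, -1.1, -0.1]
width: 1.001
t 3.6 p [0.5165 0.0354 0.1805] w 1.001 F [ 0.1 -1.1 -0.1]
shift cm [-0.13  0.03 10.35] turn [ 0.01 -0.15  0.17]
```

View pics/crop3.png

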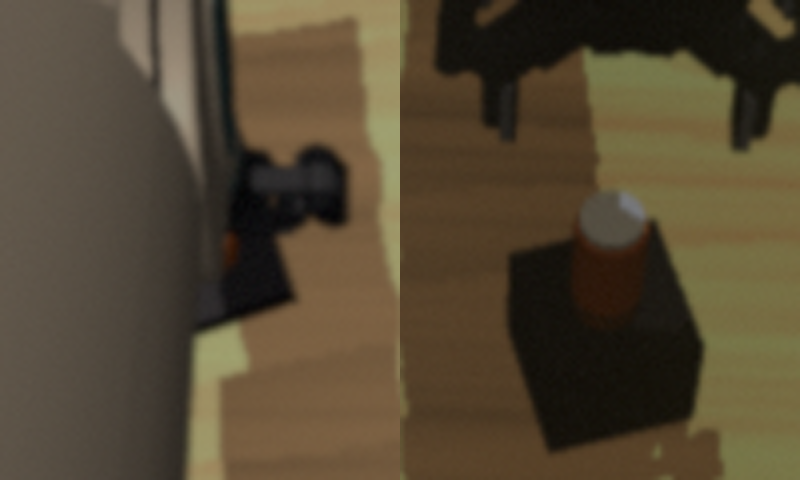

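The fingers straddle the pen: in the scene camera they are at about columns 327 and 384, with the pen cap at 353. I'll descend.

```bash
python3 -m handwheel '[{"jaw":-1,"xyz":[-0.1,0,3],"turn":[0,0,0]},{"jaw":-1,"xyz":[0,0,3],"turn":[0,0,0]},{"jaw":-1,"xyz":[0,0,2.4],"turn":[0,0,0]},{"jaw":-1,"xyz":[0,0,1],"turn":[0,0,0]},{"jaw":-1,"xyz":[0,0,0],"turn":[0,0,0]}]' ; python3 w.py .5155 .035 .077
```

```text
t: 4.2
eef_pos: [0.5239, 0.0323, 0.0929]
orientation: [[1.0, -0.003, 0.021], [-0.003, -1.0, 0.001], [0.021, -0.001, -1.0]]
contact_force: [-0.6, -0.7, -0.5]
width: 1.0
t 4.2 p [0.5239 0.0323 0.0929] w 1.0 F [-0.6 -0.7 -0.5]
shift cm [-0.87 -0.27  1.57] turn [-0.04 -1.19 -0.17]
```

```bash
python3 -m handwheel '[{"jaw":-1,"xyz":[-0.8,-0.3,0.8],"turn":[0,-1.2,-0.2]},{"jaw":-1,"xyz":[0,0,0.5],"turn":[0,0,0]},{"jaw":-1,"xyz":[0,0,0],"turn":[0,0,0]}]' ; python3 w.py .5155 .035 .077
```

```text
t: 4.5
eef_pos: [0.5176, 0.0352, 0.0819]
orientation: [[1.0, -0.0, 0.003], [-0.0, -1.0, 0.001], [0.003, -0.001, -1.0]]
contact_force: [0.5, 0.1, -0.8]
width: 0.997
t 4.5 p [0.5176 0.0352 0.0819] w 0.997 F [ 0.5  0.1 -0.8]
shift cm [-0.21  0.02  0.49] turn [-0.07 -0.18 -0.  ]
```

```bash
python3 -m handwheel '[{"jaw":-1,"xyz":[-0.2,0,0.5],"turn":[0,-0.2,0]},{"jaw":-1,"xyz":[0,0,0],"turn":[0,0,0]}]' ; python3 w.py .5155 .035 .077
```

```text
t: 4.7
eef_pos: [0.5161, 0.0354, 0.0774]
orientation: [[1.0, 0.0, 0.001], [0.0, -1.0, 0.001], [0.001, -0.001, -1.0]]
contact_force: [-0.0, -0.2, 0.1]
width: 1.0
t 4.7 p [0.5161 0.0354 0.0774] w 1.0 F [-0.  -0.2  0.1]
shift cm [-0.06  0.04  0.04] turn [-0.08 -0.06  0.01]
```

```bash
python3 -m handwheel '[{"jaw":1,"xyz":[0,0,0],"turn":[0,0,0]},{"jaw":1,"xyz":[0,0,0],"turn":[0,0,0]},{"jaw":1,"xyz":[0,0,0],"turn":[0,0,0]},{"jaw":1,"xyz":[0,0,0],"turn":[0,0,0]},{"jaw":1,"xyz":[0,0,0],"turn":[0,0,0]}]' 50; python3 w.py .5155 .035 .077
```

```text
t: 5.2
eef_pos: [0.5165, 0.0354, 0.0781]
orientation: [[1.0, 0.0, 0.002], [0.0, -1.0, 0.001], [0.002, -0.001, -1.0]]
contact_force: [0.0, 0.1, -0.4]
width: 0.363
t 5.2 p [0.5165 0.0354 0.0781] w 0.363 F [ 0.   0.1 -0.4]
shift cm [-0.1   0.04  0.11] turn [-0.08 -0.13  0.01]
```

```bash
python3 -m handwheel '[{"jaw":1,"xyz":[0,0,0],"turn":[0,0,0]},{"jaw":1,"xyz":[0,0,0],"turn":[0,0,0]},{"jaw":1,"xyz":[0,0,0],"turn":[0,0,0]}]'; python3 w.py .5155 .035 .077
python3 - <<'E'
from h import *
cv2.imwrite("pics/scene2.png",manip.camera("scene")[175:295,280:420,::-1].repeat(5,0).repeat(5,1))
E
```

```text
t: 5.5
eef_pos: [0.5165, 0.0354, 0.078]
orientation: [[1.0, 0.0, 0.002], [0.0, -1.0, 0.001], [0.002, -0.001, -1.0]]
contact_force: [-0.2, 0.4, 0.3]
width: 0.363
t 5.5 p [0.5165 0.0354 0.078 ] w 0.363 F [-0.2  0.4  0.3]
shift cm [-0.1   0.04  0.1 ] turn [-0.08 -0.13  0.01]
```

View pics/scene2.png

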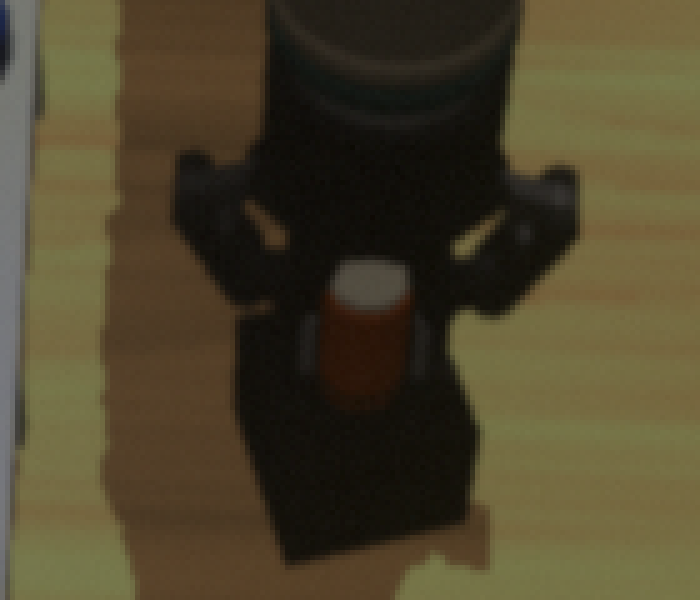

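```bash
python3 -m handwheel '[{"jaw":1,"xyz":[0,0,-1],"turn":[0,-0.1,0]},{"jaw":1,"xyz":[0,0,-1],"turn":[0,0,0]},{"jaw":1,"xyz":[0,0,-1],"turn":[0,0,0]}]'; python3 w.py .5165 .0354 .22
```

```text
t: 5.85
eef_pos: [0.5153, 0.0352, 0.1089]
orientation: [[1.0, 0.0, -0.003], [0.0, -1.0, 0.001], [-0.003, -0.001, -1.0]]
contact_force: [-0.7, -0.2, -0.5]
width: 0.364
t 5.85 p [0.5153 0.0352 0.1089] w 0.364 F [-0.7 -0.2 -0.5]
shift cm [  0.09  -0.03 -11.11] turn [-0.06  0.17  0.01]
```

The picture shows the pads on both sides of the orange grip, with the pen upright between them. The first part of the lift met no resistance, so I'll keep lifting.

```bash
python3 -m handwheel '[{"jaw":1,"xyz":[0.1,0,-1.2],"turn":[0,0.2,0]},{"jaw":1,"xyz":[0.1,0,-1.2],"turn":[0,0,0]},{"jaw":1,"xyz":[0.1,0,-1.5],"turn":[0,0.2,0]},{"jaw":1,"xyz":[0.1,0,-1.5],"turn":[0,0.1,0]},{"jaw":1,"xyz":[0,0,-1.5],"turn":[0,0,0]}]'; python3 w.py .5165 .0354 .22
```

```text
t: 6.35
eef_pos: [0.5195, 0.0351, 0.1852]
orientation: [[1.0, 0.0, 0.01], [0.0, -1.0, 0.001], [0.01, -0.001, -1.0]]
contact_force: [-0.5, -0.1, -1.6]
width: 0.363
t 6.35 p [0.5195 0.0351 0.1852] w 0.363 F [-0.5 -0.1 -1.6]
shift cm [-0.27 -0.04 -3.49] turn [-0.08 -0.55  0.  ]
```

```bash
python3 -m handwheel '[{"jaw":1,"xyz":[-0.2,0,-1.5],"turn":[0,-0.5,0]},{"jaw":1,"xyz":[0,0,-1.5],"turn":[0,0,0]},{"jaw":1,"xyz":[0,0,-0.3],"turn":[0,0,0]},{"jaw":1,"xyz":[0,0,0],"turn":[0,0,0]}]'; python3 w.py .516 -.227 .22
python3 - <<'E'
from h import *
for n in("scene","top"): cv2.imwrite(f"pics/{n}3.png",manip.camera(n)[:,:,::-1])
s=manip.state();p=s["eef_pos"];print(p)
for n in("scene","top"): print(n,proj(n,np.array(p)-[0,0,.072]))
a=cv2.imread("pics/top3.png"); s=cv2.imread("pics/scene3.png")
cv2.imwrite("pics/crop4.png",np.hstack([cv2.resize(a[190:310,240:340],None,fx=4,fy=4,interpolation=2),cv2.resize(s[135:255,300:400],None,fx=4,fy=4,interpolation=2)]))
E
```

```text
t: 6.75
eef_pos: [0.5186, 0.0351, 0.2252]
orientation: [[1.0, -0.0, 0.009], [-0.0, -1.0, 0.003], [0.009, -0.003, -1.0]]
contact_force: [-0.1, 0.2, -0.9]
width: 0.362
t 6.75 p [0.5186 0.0351 0.2252] w 0.362 F [-0.1  0.2 -0.9]
shift cm [-0.26 26.21  0.45] turn [-0.14 -0.5  -0.  ]
[0.51828681 0.03504607 0.22436787]
scene [353.24664148 222.82846128]
top [287.52616361 245.47122167]
```

View pics/crop4.png

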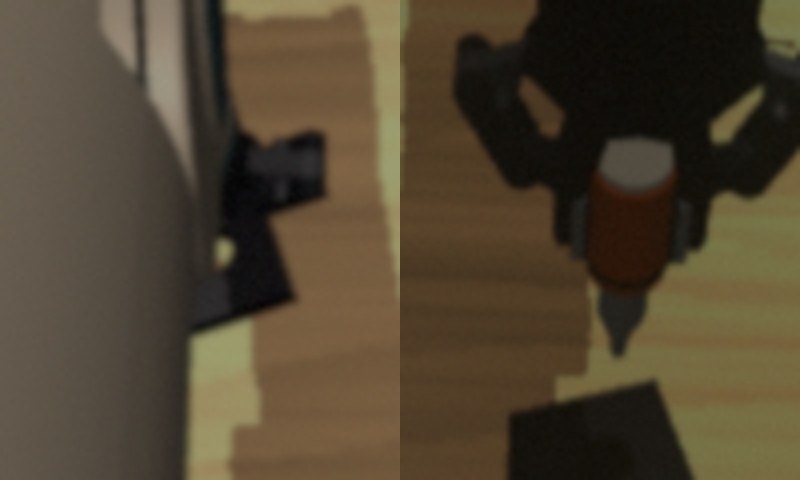

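The pen is held. Its tip shows at scene (354,224) against (353,223) predicted from the pose. Next I'll cross the rack with the tip at about 0.15 m.

```bash
python3 -m handwheel '[{"jaw":1,"xyz":[-0.1,2,0],"turn":[0,-0.4,0]},{"jaw":1,"xyz":[0,3.5,0],"turn":[0,0,0]},{"jaw":1,"xyz":[0,3.5,0],"turn":[0,0,0]},{"jaw":1,"xyz":[0,3.5,0],"turn":[0,0,0]},{"jaw":1,"xyz":[0,3.5,0],"turn":[0,0,0]}]'; python3 w.py .516 -.227 .22
```

```text
t: 7.35
eef_pos: [0.5161, -0.1218, 0.2193]
orientation: [[1.0, 0.014, -0.008], [0.014, -1.0, 0.007], [-0.007, -0.007, -1.0]]
contact_force: [0.0, -0.5, -0.6]
width: 0.36
t 7.35 p [ 0.5161 -0.1218  0.2193] w 0.36 F [ 0.  -0.5 -0.6]
shift cm [-0.16 10.51 -0.15] turn [-0.4   0.43  0.82]
```

```bash
python3 -m handwheel '[{"jaw":1,"xyz":[0,3,0],"turn":[-0.4,0.4,0.7]},{"jaw":1,"xyz":[0,3,0],"turn":[0,0,0]},{"jaw":1,"xyz":[0,2.5,0],"turn":[0,0,0]},{"jaw":1,"xyz":[0,1,0],"turn":[0,0,0]},{"jaw":1,"xyz":[0,0,0],"turn":[0,0,0]}]'; python3 w.py .516 -.227 .15
```

```text
t: 7.85
eef_pos: [0.5122, -0.2261, 0.2141]
orientation: [[1.0, -0.008, -0.009], [-0.008, -1.0, -0.001], [-0.009, 0.001, -1.0]]
contact_force: [0.6, 0.7, -0.5]
width: 0.362
t 7.85 p [ 0.5122 -0.2261  0.2141] w 0.362 F [ 0.6  0.7 -0.5]
shift cm [0.44 0.08 6.41] turn [ 0.03  0.53 -0.43]
```

```bash
python3 -m handwheel '[{"jaw":1,"xyz":[0.4,0.1,2],"turn":[0,0.5,-0.4]},{"jaw":1,"xyz":[0,0,2.5],"turn":[0,0,0]},{"jaw":1,"xyz":[0,0,2.5],"turn":[0,0,0]},{"jaw":1,"xyz":[0,0,1.5],"turn":[0,0,0]},{"jaw":1,"xyz":[0,0,0],"turn":[0,0,0]}]'; python3 w.py .516 -.227 .11
```

```text
t: 8.35
eef_pos: [0.5175, -0.2174, 0.1253]
orientation: [[1.0, 0.008, -0.001], [0.008, -1.0, 0.006], [-0.001, -0.006, -1.0]]
contact_force: [-0.9, 0.6, -1.4]
width: 0.362
t 8.35 p [ 0.5175 -0.2174  0.1253] w 0.362 F [-0.9  0.6 -1.4]
shift cm [-0.16  0.97  1.53] turn [-0.35  0.05  0.46]
```

```bash
python3 -m handwheel '[{"jaw":1,"xyz":[-0.2,1.0,1],"turn":[-0.3,0,0.4]},{"jaw":1,"xyz":[0,0,0.5],"turn":[0,0,0]},{"jaw":1,"xyz":[0,0,0],"turn":[0,0,0]}]'; python3 w.py .516 -.227 .11
python3 - <<'E'
from h import *
for n in("scene","top"): cv2.imwrite(f"pics/{n}4.png",manip.camera(n)[:,:,::-1])
s=manip.state();p=np.array(s["eef_pos"]);R=np.array(s["orientation"]);print(p)
for n in("scene","top"):
    print(n,proj(n,p+R@[0,0,.072]),[(round(r["score"],2),np.round(r["location"],1)) for r in manip.spot_point(n,"pen_tip")[:2]],proj(n,[.516,-.227,.016]))
a=cv2.imread("pics/top4.png"); s=cv2.imread("pics/scene4.png")
cv2.imwrite("pics/crop5.png",np.hstack([cv2.resize(a[200:320,380:480],None,fx=4,fy=4,interpolation=2),cv2.resize(s[180:300,150:250],None,fx=4,fy=4,interpolation=2)]))
E
```

```text
t: 8.65
eef_pos: [0.5167, -0.2254, 0.1102]
orientation: [[1.0, 0.004, 0.0], [0.004, -1.0, 0.001], [0.0, -0.001, -1.0]]
contact_force: [-0.2, -0.5, -1.7]
width: 0.36
t 8.65 p [ 0.5167 -0.2254  0.1102] w 0.36 F [-0.2 -0.5 -1.7]
shift cm [-0.07  0.16  0.02] turn [-0.09 -0.02  0.23]
[ 0.5168889  -0.22602246  0.11080358]
scene [207.96697836 251.36540883] [(0.82, array([207.3, 251.4])), (0.66, array([472., 268.]))] [209.53339651 257.31341532]
top [417.52449612 251.93996021] [(0.22, array([369.3, 316.6]))] [415.924309   253.58647732]
```

View pics/crop5.png

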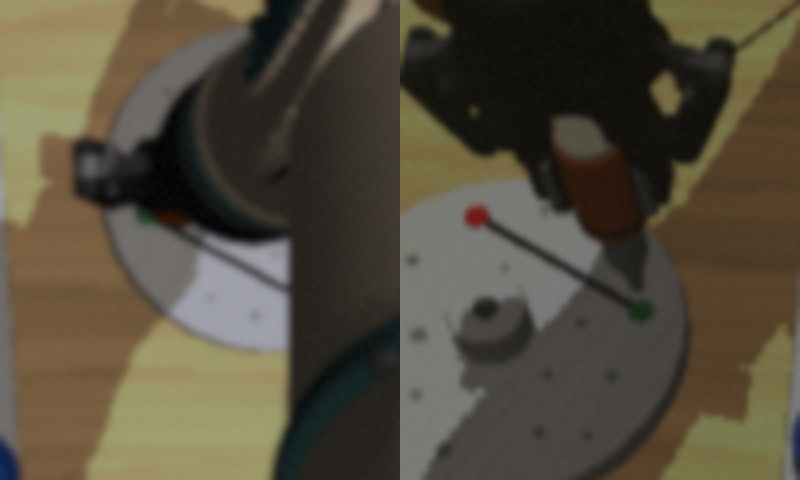

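```bash
python3 - <<'E'
import cv2
s=cv2.imread("pics/scene4.png")
c=cv2.resize(s[230:270,185:235],None,fx=14,fy=14,interpolation=cv2.INTER_NEAREST)
cv2.imwrite("pics/crop6.png",cv2.convertScaleAbs(c,alpha=1.8))
E
```

```text
(no output)
```

View pics/crop6.png

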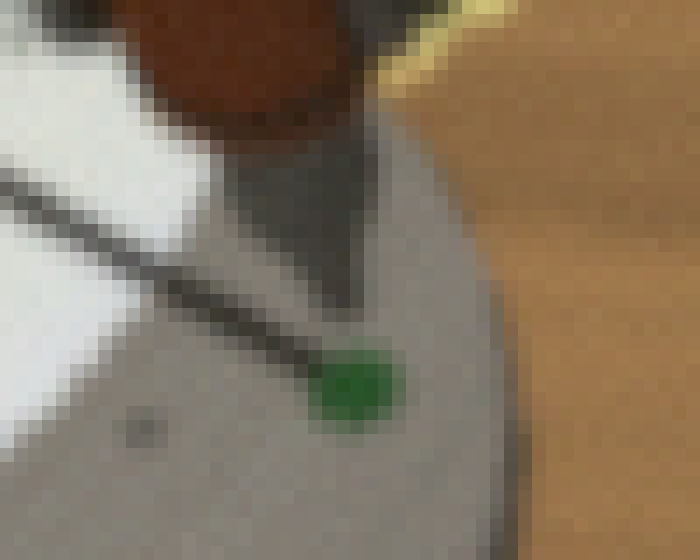

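```bash
python3 - <<'E'
from h import *
print(back("scene",(209.0,250.9),.0388).round(4),back("scene",(209.9,257.4),.016).round(4))
# first lift check
print(back("scene",(354.2,223.4),.1524).round(4),"tcp .5183 .0350")
print(manip.state()["eef_pos"])
E
python3 w.py .516 -.227 .11
```

```text
[ 0.5159 -0.2242  0.0388] [ 0.5162 -0.2263  0.016 ]
[0.5194 0.0366 0.1524] tcp .5183 .0350
[ 0.51705257 -0.22605894  0.1110071 ]
t 8.85 p [ 0.5171 -0.2261  0.111 ] w 0.363 F [-0.4 -0.2 -0.9]
shift cm [-0.11  0.09  0.1 ] turn [-0.04 -0.1   0.2 ]
```

```bash
python3 -m handwheel '[{"jaw":1,"xyz":[0,0.2,0.6],"turn":[0,-0.1,0.2]},{"jaw":1,"xyz":[0,0,0.5],"turn":[0,0,0]},{"jaw":1,"xyz":[0,0,0.3],"turn":[0,0,0]},{"jaw":1,"xyz":[0,0,0],"turn":[0,0,0]}]'; python3 w.py .5168 -.228 .0895
```

```text
t: 9.25
eef_pos: [0.5176, -0.2285, 0.0967]
orientation: [[1.0, -0.0, 0.002], [-0.0, -1.0, 0.0], [0.002, -0.0, -1.0]]
contact_force: [-0.2, 0.3, -1.1]
width: 0.362
t 9.25 p [ 0.5176 -0.2285  0.0967] w 0.362 F [-0.2  0.3 -1.1]
shift cm [-0.09 -0.05  0.72] turn [-0.   -0.09 -0.03]
```

```bash
python3 -m handwheel '[{"jaw":1,"xyz":[-0.05,-0.05,0.4],"turn":[0,-0.1,0]},{"jaw":1,"xyz":[0,0,0.2],"turn":[0,0,0]},{"jaw":1,"xyz":[0,0,0],"turn":[0,0,0]}]'; python3 w.py .5168 -.228 .0895
python3 - <<'E'
from h import *
s=manip.camera("scene"); print(manip.state()["eef_pos"])
c=cv2.resize(s[230:270,185:235,::-1],None,fx=14,fy=14,interpolation=cv2.INTER_NEAREST)
cv2.imwrite("pics/crop7.png",cv2.convertScaleAbs(c,alpha=1.8))
E
```

```text
t: 9.55
eef_pos: [0.517, -0.2279, 0.09]
orientation: [[1.0, -0.0, -0.001], [-0.0, -1.0, 0.0], [-0.001, -0.0, -1.0]]
contact_force: [-0.7, -0.8, -0.5]
width: 0.363
t 9.55 p [ 0.517  -0.2279  0.09  ] w 0.363 F [-0.7 -0.8 -0.5]
shift cm [-0.02  0.01  0.05] turn [-0.02  0.04 -0.03]
[ 0.51703012 -0.22783657  0.09007933]
```

View pics/crop7.png

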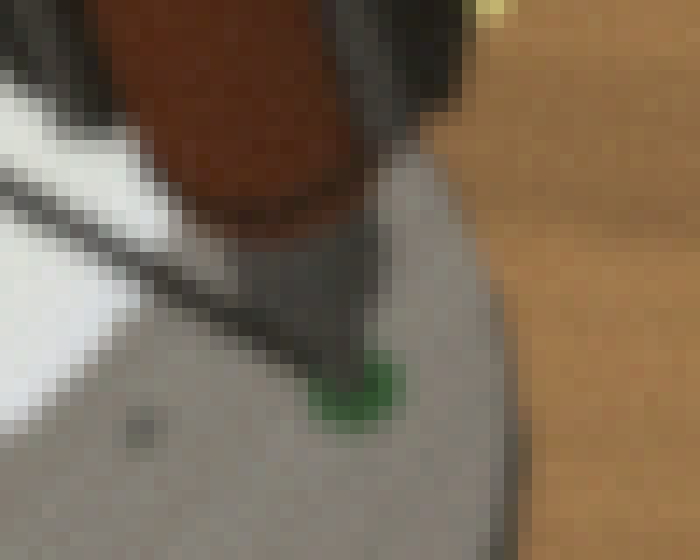

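The tip is over the green dot: it shows at about scene (209,257), with the dot at (209.9,257.4), and there is no contact force. I'll make a 1 mm correction and start the seam trace.

```bash
python3 -m handwheel '[{"jaw":1,"xyz":[0,-0.1,0.05],"turn":[0,0,0]},{"jaw":1,"xyz":[0,0,0],"turn":[0,0,0]}]'; python3 w.py .4678 -.3145 .0895
```

```text
t: 9.8
eef_pos: [0.5172, -0.2268, 0.0897]
orientation: [[1.0, -0.0, -0.0], [-0.0, -1.0, 0.0], [-0.0, -0.0, -1.0]]
contact_force: [0.3, -0.2, -0.1]
width: 0.363
t 9.8 p [ 0.5172 -0.2268  0.0897] w 0.363 F [ 0.3 -0.2 -0.1]
shift cm [-4.93  8.77  0.02] turn [-0.01  0.03 -0.02]
```

```bash
python3 -m handwheel '[{"jaw":1,"xyz":[-0.15,0.26,0],"turn":[0,0,0]},{"jaw":1,"xyz":[-0.15,0.26,0],"turn":[0,0,0]},{"jaw":1,"xyz":[-0.15,0.26,0],"turn":[0,0,0]}]'; python3 w.py .4678 -.3145 .0895
```

```text
t: 10.1
eef_pos: [0.5128, -0.2348, 0.09]
orientation: [[1.0, 0.001, 0.0], [0.001, -1.0, 0.0], [0.0, -0.0, -1.0]]
contact_force: [-0.5, -0.1, -0.6]
width: 0.366
t 10.1 p [ 0.5128 -0.2348  0.09  ] w 0.366 F [-0.5 -0.1 -0.6]
shift cm [-4.5   7.97  0.04] turn [-0.   -0.01  0.03]
```

```bash
python3 -m handwheel '[{"jaw":1,"xyz":[-0.15,0.26,0.01],"turn":[0,0,0]},{"jaw":1,"xyz":[-0.15,0.26,0.01],"turn":[0,0,0]},{"jaw":1,"xyz":[-0.15,0.26,0],"turn":[0,0,0]},{"jaw":1,"xyz":[-0.15,0.26,0],"turn":[0,0,0]},{"jaw":1,"xyz":[-0.15,0.26,0],"turn":[0,0,0]}]'; python3 w.py .4678 -.3145 .0895
```

```text
t: 10.6
eef_pos: [0.5043, -0.2497, 0.0899]
orientation: [[1.0, -0.001, 0.0], [-0.001, -1.0, -0.0], [0.0, 0.0, -1.0]]
contact_force: [0.4, -0.1, -0.7]
width: 0.359
t 10.6 p [ 0.5043 -0.2497  0.0899] w 0.359 F [ 0.4 -0.1 -0.7]
shift cm [-3.64  6.48  0.04] turn [ 0.02 -0.02 -0.04]
```

```bash
python3 -m handwheel '[{"jaw":1,"xyz":[-0.15,0.26,0.01],"turn":[0,0,0]},{"jaw":1,"xyz":[-0.15,0.26,0.01],"turn":[0,0,0]},{"jaw":1,"xyz":[-0.15,0.26,0.01],"turn":[0,0,0]},{"jaw":1,"xyz":[-0.15,0.26,0],"turn":[0,0,0]},{"jaw":1,"xyz":[-0.15,0.26,0],"turn":[0,0,0]}]'; python3 w.py .4678 -.3145 .0895; python3 - <<'E'
from h import *
s=manip.camera("scene"); print(manip.state()["eef_pos"])
c=cv2.resize(s[220:265,160:215,::-1],None,fx=12,fy=12,interpolation=cv2.INTER_NEAREST)
cv2.imwrite("pics/crop8.png",cv2.convertScaleAbs(c,alpha=1.8))
E
```

```text
t: 11.1
eef_pos: [0.496, -0.2639, 0.0895]
orientation: [[1.0, -0.001, 0.0], [-0.001, -1.0, -0.0], [0.0, 0.0, -1.0]]
contact_force: [-0.6, -0.3, -1.5]
width: 0.362
t 11.1 p [ 0.496  -0.2639  0.0895] w 0.362 F [-0.6 -0.3 -1.5]
shift cm [-2.82  5.06  0.  ] turn [ 0.02 -0.01 -0.04]
[ 0.49562953 -0.26457749  0.08950717]
```

View pics/crop8.png

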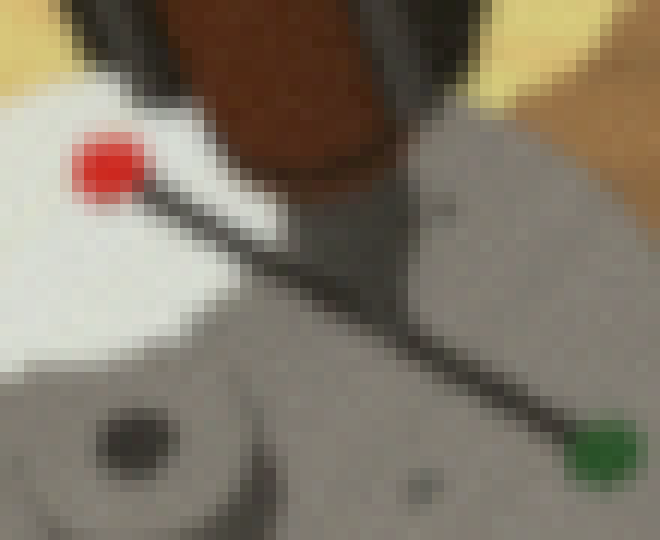

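The tip is on the black line: it shows at about scene (192,247) and the seam passes through there. The green dot is still at (209.7,257.2), so the lid hasn't moved.

```bash
python3 -m handwheel '[{"jaw":1,"xyz":[-0.15,0.27,0],"turn":[0,0,0]},{"jaw":1,"xyz":[-0.15,0.27,0],"turn":[0,0,0]},{"jaw":1,"xyz":[-0.15,0.27,0],"turn":[0,0,0]},{"jaw":1,"xyz":[-0.15,0.27,0],"turn":[0,0,0]},{"jaw":1,"xyz":[-0.15,0.27,0],"turn":[0,0,0]}]'; python3 w.py .4678 -.3145 .0895
```

```text
t: 11.65
eef_pos: [0.4877, -0.2788, 0.0895]
orientation: [[1.0, -0.001, 0.0], [-0.001, -1.0, -0.001], [0.0, 0.001, -1.0]]
contact_force: [0.4, 0.0, -0.9]
width: 0.364
t 11.65 p [ 0.4877 -0.2788  0.0895] w 0.364 F [ 0.4  0.  -0.9]
shift cm [-1.99  3.57  0.01] turn [ 0.04 -0.   -0.05]
```

```bash
python3 -m handwheel '[{"jaw":1,"xyz":[-0.15,0.27,0],"turn":[0,0,0]},{"jaw":1,"xyz":[-0.15,0.27,0],"turn":[0,0,0]},{"jaw":1,"xyz":[-0.15,0.27,0],"turn":[0,0,0]},{"jaw":1,"xyz":[-0.15,0.27,0],"turn":[0,0,0]},{"jaw":1,"xyz":[-0.15,0.27,0],"turn":[0,0,0]}]'; python3 w.py .4678 -.3145 .0895
```

```text
t: 12.15
eef_pos: [0.4795, -0.2936, 0.0896]
orientation: [[1.0, -0.001, 0.0], [-0.001, -1.0, -0.001], [0.0, 0.001, -1.0]]
contact_force: [-0.4, 0.4, -1.8]
width: 0.364
t 12.15 p [ 0.4795 -0.2936  0.0896] w 0.364 F [-0.4  0.4 -1.8]
shift cm [-1.16  2.09  0.01] turn [ 0.03 -0.   -0.05]
```

```bash
python3 -m handwheel '[{"jaw":1,"xyz":[-0.15,0.27,0],"turn":[0,0,0]},{"jaw":1,"xyz":[-0.15,0.27,0],"turn":[0,0,0]},{"jaw":1,"xyz":[-0.15,0.27,0],"turn":[0,0,0]},{"jaw":1,"xyz":[-0.15,0.27,0],"turn":[0,0,0]},{"jaw":1,"xyz":[-0.15,0.27,0],"turn":[0,0,0]}]'; python3 w.py .4678 -.3145 .0895
```

```text
t: 12.65
eef_pos: [0.4713, -0.3084, 0.0896]
orientation: [[1.0, -0.001, 0.0], [-0.001, -1.0, -0.001], [0.0, 0.001, -1.0]]
contact_force: [0.2, 0.1, -1.6]
width: 0.365
t 12.65 p [ 0.4713 -0.3084  0.0896] w 0.365 F [ 0.2  0.1 -1.6]
shift cm [-0.35  0.61  0.01] turn [ 0.04 -0.   -0.06]
```

```bash
python3 -m handwheel '[{"jaw":1,"xyz":[-0.15,0.27,0],"turn":[0,0,0]},{"jaw":1,"xyz":[-0.15,0.27,0],"turn":[0,0,0]},{"jaw":1,"xyz":[-0.05,0.1,0],"turn":[0,0,0]},{"jaw":1,"xyz":[0,0,0],"turn":[0,0,0]}]'; python3 w.py .4678 -.3145 .0895; python3 - <<'E'
from h import *
s=manip.camera("scene"); print(manip.state()["eef_pos"])
c=cv2.resize(s[215:260,155:210,::-1],None,fx=12,fy=12,interpolation=cv2.INTER_NEAREST)
cv2.imwrite("pics/crop9.png",cv2.convertScaleAbs(c,alpha=1.8))
E
```

```text
t: 13.05
eef_pos: [0.4671, -0.316, 0.0896]
orientation: [[1.0, -0.002, -0.0], [-0.002, -1.0, -0.001], [-0.0, 0.001, -1.0]]
contact_force: [1.2, 0.9, -0.3]
width: 0.363
t 13.05 p [ 0.4671 -0.316   0.0896] w 0.363 F [ 1.2  0.9 -0.3]
shift cm [ 0.07 -0.15  0.01] turn [ 0.05  0.   -0.11]
[ 0.46709098 -0.31584895  0.08955802]
```

View pics/crop9.png

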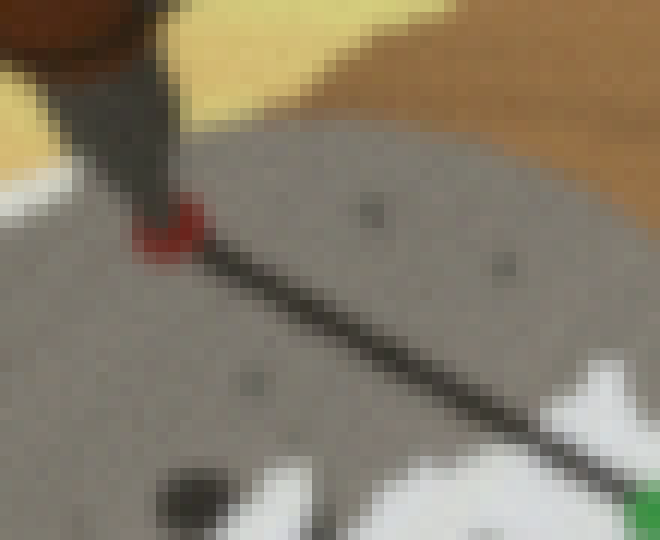

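The tip is over the red dot: it shows at scene (168,233), and the dot is at (169,234). Next I'll lift straight up, then cross the rack.

```bash
python3 -m handwheel '[{"jaw":1,"xyz":[0,0,-1],"turn":[0,0,0]},{"jaw":1,"xyz":[0,0,-2],"turn":[0,0,0]},{"jaw":1,"xyz":[0,0,-2.5],"turn":[0,0,0]},{"jaw":1,"xyz":[0,0,-2.5],"turn":[0,0,0]},{"jaw":1,"xyz":[0,0,-2.5],"turn":[0,0,0]}]'; python3 w.py .467 -.315 .23
```

```text
t: 13.6
eef_pos: [0.4654, -0.3133, 0.1969]
orientation: [[1.0, -0.0, -0.007], [-0.0, -1.0, 0.004], [-0.007, -0.004, -1.0]]
contact_force: [-0.3, -0.4, -1.3]
width: 0.362
t 13.6 p [ 0.4654 -0.3133  0.1969] w 0.362 F [-0.3 -0.4 -1.3]
shift cm [ 0.14  0.15 -3.31] turn [-0.22  0.38 -0.01]
```

```bash
python3 -m handwheel '[{"jaw":1,"xyz":[0,0,-2],"turn":[-0.2,0.3,0]},{"jaw":1,"xyz":[0,0,-1],"turn":[0,0,0]},{"jaw":1,"xyz":[0.2,-1.5,0],"turn":[0,0,0]},{"jaw":1,"xyz":[0.3,-2.5,0],"turn":[0,0,0]},{"jaw":1,"xyz":[0.4,-3,0],"turn":[0,0,0]}]'; python3 w.py .5405 .246 .23
```

```text
t: 14.1
eef_pos: [0.4754, -0.2446, 0.2325]
orientation: [[1.0, -0.007, 0.005], [-0.007, -1.0, -0.006], [0.005, 0.006, -1.0]]
contact_force: [0.2, 1.5, -0.6]
width: 0.365
t 14.1 p [ 0.4754 -0.2446  0.2325] w 0.365 F [ 0.2  1.5 -0.6]
shift cm [ 6.16e+00 -4.91e+01  1.00e-02] turn [ 0.32 -0.31 -0.41]
```

```bash
python3 -m handwheel '[{"jaw":1,"xyz":[0.4,-3.5,0],"turn":[0.3,-0.3,-0.4]},{"jaw":1,"xyz":[0.4,-3.5,0],"turn":[0,0,0]},{"jaw":1,"xyz":[0.4,-3.5,0],"turn":[0.1,0,0]},{"jaw":1,"xyz":[0.4,-3.5,0],"turn":[0.1,0,0]},{"jaw":1,"xyz":[0.4,-3.5,0],"turn":[0,0,0]}]'; python3 w.py .5405 .246 .23
```

```text
t: 14.6
eef_pos: [0.4912, -0.0563, 0.2279]
orientation: [[1.0, 0.002, -0.01], [0.002, -1.0, 0.008], [-0.01, -0.008, -1.0]]
contact_force: [0.3, 0.9, -1.0]
width: 0.367
t 14.6 p [ 0.4912 -0.0563  0.2279] w 0.367 F [ 0.3  0.9 -1. ]
shift cm [ 4.990e+00 -3.022e+01 -1.000e-02] turn [-0.47  0.59  0.11]
```

```bash
python3 -m handwheel '[{"jaw":1,"xyz":[0.6,-3.5,0],"turn":[-0.4,0.5,0]},{"jaw":1,"xyz":[0.6,-3.5,0],"turn":[0,0,0]},{"jaw":1,"xyz":[0.6,-3.5,0],"turn":[0,0,0]},{"jaw":1,"xyz":[0.6,-3.5,0],"turn":[0,0,0]},{"jaw":1,"xyz":[0.6,-3.5,0],"turn":[0,0,0]}]'; python3 w.py .5405 .246 .23
```

```text
t: 15.1
eef_pos: [0.5132, 0.1326, 0.2233]
orientation: [[1.0, 0.008, -0.014], [0.008, -1.0, 0.002], [-0.014, -0.002, -1.0]]
contact_force: [0.5, 0.0, -0.5]
width: 0.357
t 15.1 p [0.5132 0.1326 0.2233] w 0.357 F [ 0.5  0.  -0.5]
shift cm [  2.81 -11.31  -0.68] turn [-0.13  0.78  0.45]
```

```bash
python3 -m handwheel '[{"jaw":1,"xyz":[0.7,-3.2,0],"turn":[-0.1,0.7,0.4]},{"jaw":1,"xyz":[0.7,-3,0],"turn":[0,0.1,0]},{"jaw":1,"xyz":[0.6,-2.5,0],"turn":[0,0,0]},{"jaw":1,"xyz":[0.3,-1.2,0],"turn":[0,0,0]},{"jaw":1,"xyz":[0,0,0],"turn":[0,0,0]}]'; python3 w.py .5405 .246 .18
```

```text
t: 15.6
eef_pos: [0.5269, 0.2475, 0.2174]
orientation: [[1.0, 0.016, -0.012], [0.016, -1.0, 0.002], [-0.012, -0.002, -1.0]]
contact_force: [-0.4, -0.0, -1.2]
width: 0.363
t 15.6 p [0.5269 0.2475 0.2174] w 0.363 F [-0.4 -0.  -1.2]
shift cm [1.4  0.18 3.72] turn [-0.11  0.67  0.92]
```

```bash
python3 -m handwheel '[{"jaw":1,"xyz":[1,0.1,0],"turn":[-0.1,0.7,0.9]},{"jaw":1,"xyz":[0.3,0,1.5],"turn":[0,0,0]},{"jaw":1,"xyz":[0,0,1.5],"turn":[0,0,0]},{"jaw":1,"xyz":[0,0,1],"turn":[0,0,0]},{"jaw":1,"xyz":[0,0,0],"turn":[0,0,0]}]'; python3 w.py .5405 .246 .165
```

```text
t: 16.1
eef_pos: [0.5404, 0.2384, 0.1728]
orientation: [[1.0, -0.009, -0.001], [-0.009, -1.0, -0.006], [-0.001, 0.006, -1.0]]
contact_force: [-0.2, -0.6, -1.2]
width: 0.365
t 16.1 p [0.5404 0.2384 0.1728] w 0.365 F [-0.2 -0.6 -1.2]
shift cm [ 0.01 -0.76  0.77] turn [ 0.34  0.08 -0.54]
```

```bash
python3 -m handwheel '[{"jaw":1,"xyz":[0,-0.7,0.5],"turn":[0.3,0.1,-0.5]},{"jaw":1,"xyz":[0,0,0.3],"turn":[0,0,0]},{"jaw":1,"xyz":[0,0,0],"turn":[0,0,0]}]'; python3 w.py .5405 .246 .165; python3 - <<'E'
from h import *
s=manip.camera("scene");a=manip.camera("top"); st=manip.state();p=np.array(st["eef_pos"]);print(p,proj("scene",p+np.array(st["orientation"])@[0,0,.072]),[(round(r["score"],2),np.round(r["location"],1)) for r in manip.spot_point("scene","pen_tip")[:2]])
c=cv2.resize(s[230:290,440:500,::-1],None,fx=9,fy=9,interpolation=cv2.INTER_NEAREST)
cv2.imwrite("pics/crop10.png",cv2.convertScaleAbs(c,alpha=1.8))
cv2.imwrite("pics/top10.png",a[:,:,::-1])
E
```

```text
t: 16.4
eef_pos: [0.541, 0.2444, 0.1641]
orientation: [[1.0, -0.002, 0.001], [-0.002, -1.0, -0.001], [0.001, 0.001, -1.0]]
contact_force: [0.1, -0.5, -1.2]
width: 0.366
t 16.4 p [0.541  0.2444 0.1641] w 0.366 F [ 0.1 -0.5 -1.2]
shift cm [-0.05 -0.16 -0.09] turn [ 0.04 -0.03 -0.14]
[0.54111233 0.24473243 0.16453524] [473.4281097  258.92605533] [(0.94, array([475.8, 260.1])), (0.37, array([270.5, 186.1]))]
```

View pics/crop10.png

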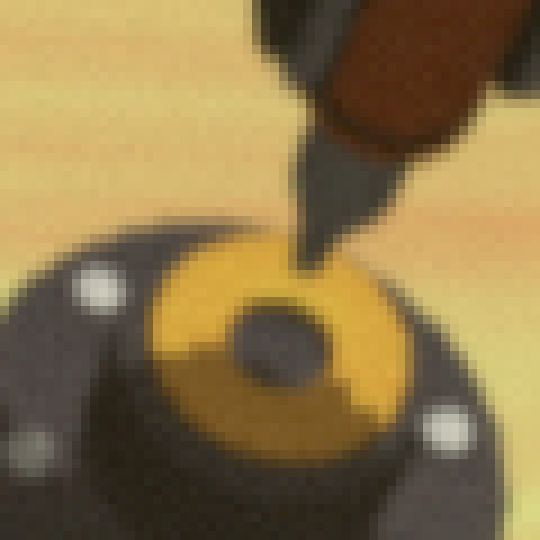

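View pics/top10.png

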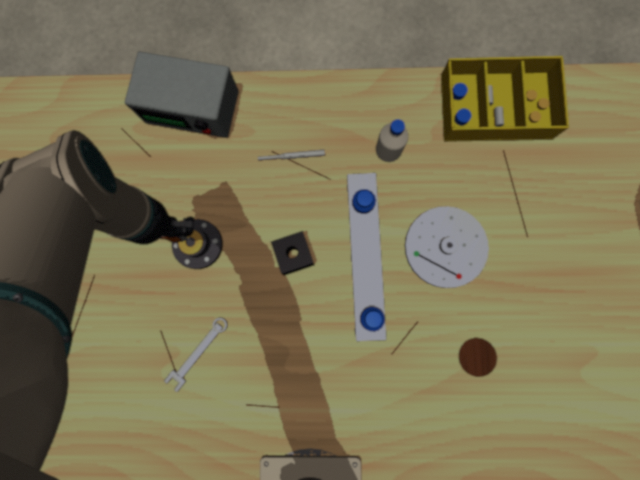

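The tip is at scene (473.5,258.6), which matches the pose prediction of (473.4,258.9). The washer hole is centred at (470.8,268.1). In the top view the lid, rack, caps and bottle are unmoved. I'll settle to about 1 cm above the washer: TCP (0.541, 0.247, 0.142).

```bash
python3 -m handwheel '[{"jaw":1,"xyz":[0,-0.2,0.6],"turn":[0,0,-0.1]},{"jaw":1,"xyz":[0,0,0.6],"turn":[0,0,0]},{"jaw":1,"xyz":[0,0,0.4],"turn":[0,0,0]},{"jaw":1,"xyz":[0,0,0],"turn":[0,0,0]}]'; python3 w.py .541 .247 .142
```

```text
t: 16.95
eef_pos: [0.5415, 0.2473, 0.148]
orientation: [[1.0, 0.0, 0.003], [0.0, -1.0, 0.0], [0.003, -0.0, -1.0]]
contact_force: [-0.3, 0.3, -1.3]
width: 0.363
t 16.95 p [0.5415 0.2473 0.148 ] w 0.363 F [-0.3  0.3 -1.3]
shift cm [-0.05  0.03  0.6 ] turn [-0.03 -0.15  0.01]
```

```bash
python3 -m handwheel '[{"jaw":1,"xyz":[0,0,0.3],"turn":[0,-0.1,0]},{"jaw":1,"xyz":[0,0,0.2],"turn":[0,0,0]},{"jaw":1,"xyz":[0,0,0],"turn":[0,0,0]}]'; python3 w.py .541 .247 .142; python3 - <<'E'
from h import *
s=manip.camera("scene"); st=manip.state();p=np.array(st["eef_pos"]);print(p,proj("scene",p+np.array(st["orientation"])@[0,0,.072]),[(round(r["score"],2),np.round(r["location"],1)) for r in manip.spot_point("scene","pen_tip")[:1]])
c=cv2.resize(s[230:290,440:500,::-1],None,fx=9,fy=9,interpolation=cv2.INTER_NEAREST)
cv2.imwrite("pics/crop11.png",cv2.convertScaleAbs(c,alpha=1.8))
E
```

```text
t: 17.25
eef_pos: [0.5415, 0.2473, 0.1423]
orientation: [[1.0, 0.0, 0.0], [0.0, -1.0, 0.0], [0.0, -0.0, -1.0]]
contact_force: [-0.0, 0.1, -1.4]
width: 0.362
t 17.25 p [0.5415 0.2473 0.1423] w 0.362 F [-0.   0.1 -1.4]
shift cm [-0.05  0.03  0.03] turn [-0.02 -0.03  0.01]
[0.5415205  0.24725236 0.14246561] [471.96887559 265.67836792] [(0.9, array([474.5, 267. ]))]
```

View pics/crop11.png

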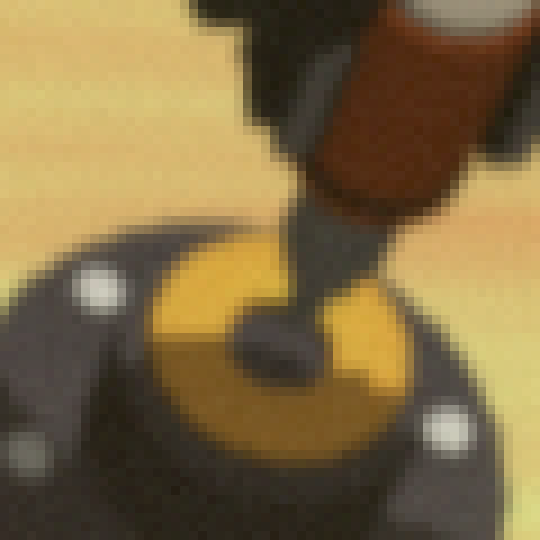

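```bash
python3 -m handwheel '[{"jaw":1,"xyz":[-0.05,0,0],"turn":[0,0,0]},{"jaw":1,"xyz":[0,0,0],"turn":[0,0,0]},{"jaw":1,"xyz":[0,0,0],"turn":[0,0,0]},{"jaw":1,"xyz":[0,0,0],"turn":[0,0,0]}]'; python3 w.py .541 .247 .142; python3 - <<'E'
from h import *
for n in("scene","top"):
    im=manip.camera(n); cv2.imwrite(f"pics/{n}12.png",im[:,:,::-1])
    a=cv2.imread(f"pics/{n}12.png").astype(int); b,g,r=a[...,0],a[...,1],a[...,2]
    for q,m in(("green",(g>r*1.5)&(g>b*1.3)&(g>50)),("red",(r>1.8*g)&(r>1.8*b)&(r>90))):
        k,l,s,c=cv2.connectedComponentsWithStats(m.astype('uint8'))
        print(n,q,[c[i].round(1).tolist() for i in range(1,k) if s[i,4]>8])
print(proj("scene",[.541,.247,.07]),np.abs(manip.state()["qd"]).max())
E
python3 w.py .541 .247 .142
```

```text
t: 17.75
eef_pos: [0.5413, 0.2474, 0.1431]
orientation: [[1.0, 0.0, 0.002], [0.0, -1.0, 0.001], [0.002, -0.001, -1.0]]
contact_force: [0.8, -0.2, -1.9]
width: 0.363
t 17.75 p [0.5413 0.2474 0.1431] w 0.363 F [ 0.8 -0.2 -1.9]
shift cm [-0.03  0.04  0.11] turn [-0.05 -0.1   0.01]
scene green [[210.0, 257.3]]
scene red [[168.8, 233.5]]
top green [[416.2, 253.4]]
top red [[458.5, 275.7]]
[471.71920917 265.52633953] 0.002341276301227608
t 17.85 p [0.5413 0.2475 0.1431] w 0.363 F [ 0.4  0.1 -0.7]
shift cm [-0.03  0.05  0.11] turn [-0.05 -0.1   0.01]
```

View pics/scene12.png

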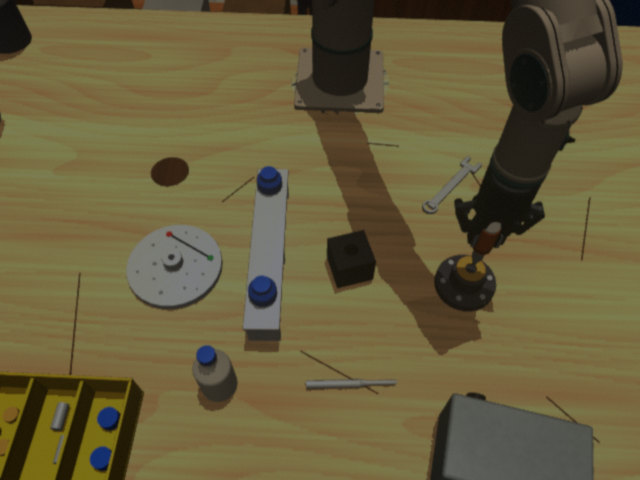

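The pen is upright over the washer at scene (472,266). The lid dots are where they started, and the rack, caps, bottle, punch and wrench are unmoved. Handing in.

```bash
python3 -c "
from rig import manip
print(manip.hand_in())"
```

```text
the job is handed in; nothing more can be done
None
```

I carried out the whole job and handed it in at about 17.9 s of the 64 s allowed. `hand_in()` gives no verdict, so what follows is from my own checks.

- **Pen:** I gripped it at 50 N and drew it straight up out of the holder. It stayed within about 1.2° of upright from then on.
- **Seam:** I traced it from the green dot to the red dot at about 3 cm/s, with the tip about 1.5–2 mm above the metal by calculation. The force readings stayed at noise level, about 2 N. The trace ended about 1–2 mm past the centre of the red dot.
- **Carry:** The pen crossed the rack with its tip at about 0.15–0.16 m, above the 0.11 m caps.
- **Final hover:** The pen is held upright (within 0.2°) and still, with its tip about 11 mm above the washer and within about 1 mm of its centre by the arm's pose.
- **Other things:** The lid's dots are at the same pixels as at the start, to within about 0.1 px in both cameras. The rack, caps, bottle, punch and wrench look unmoved.

Three things are less certain or disagreed:
- **Pen height in the grip:** I worked this out from where the pen rested in the holder and did not measure it, so tip heights could be off by about 1–2 mm.
- **Tip in the last pictures:** The tip was hard to see against the dark hole of the washer. The network put it about 2.5 px (roughly 4–5 mm) from where the arm's pose puts it. At the hover before that, my own reading of the picture matched the pose to within about 0.3 px, so I trusted the pose.
- **Scene camera:** During the lift and at the green dot it read about 2 mm to the left (+y) of the arm's pose. I lined up on the green dot by the picture to allow for this.

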